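# Shut off the gas and uncouple the filter

### The job

Shut off the gas take-off station: pull its blue knob up to unlock it, turn it fully clockwise (from the green dot to the red dot) and push it back down so that it locks. Then push the quick coupling's sprung sleeve down, draw the orange filter up out of the socket so that the sleeve springs back, and set the filter down, standing or lying, inside the small white tray without letting it drop. Leave the brown bottles, the clear vial and the white jar round about undisturbed.

Things in the scene. Friction and masses are not known exactly. Their poses are not given: they have to be found in the camera images.
- station: Fixed gas take-off station: aluminium base plate 190 x 70 x 12 mm. Origin at the centre of its underside, z up. The blue locking knob stands at x = -55 mm, the quick coupling at x = +55 mm, both upright, y = 0. The knob sits on a grey block 50 x 50 mm with a steel bonnet, 44 mm diameter, whose top is 64 mm above the worktop.
- knob_top (a point): Centre of the top face of the blue ribbed knob, 40 mm diameter, 32 mm tall (with the knob down its top is 98 mm above the worktop, its underside 66 mm). Moves with the knob. A white line on the top points to a green dot (open) at the start, to a red dot (shut) when turned fully clockwise.
- knob_lift (a joint): How far the knob is pulled up, m: 0 = down (locked), 0.008 = fully up. No spring; slight friction (about 1.5 N) holds it where it is left. A hidden tooth lets it turn only when it is up more than about 6 mm, and lets it go down only near either end of its turn.
- knob_turn (a joint): Angle of the knob, rad, growing clockwise seen from above: about 0 = open (start), 1.2 = shut (end stop). It goes down in the shut position only beyond about 1.08.
- sleeve_top (a point): Centre of the top face of the coupling's sleeve: a brass flange ring, 64 mm outside and 30 mm inside diameter, 8 mm thick, on a ribbed steel sleeve 44 mm diameter, 28 mm tall in all. At rest this face is 75 mm above the worktop, 3 mm below the socket mouth. Moves with the sleeve.
- sleeve (a joint): How far the sleeve is pushed down, m: 0 = up (at rest), 0.013 = stop. Spring: about 4 N at rest, 9 N at the stop. It draws back two dogs that lock the nipple: only while it is down over 6 mm can the filter be pulled up. Once the filter has risen 6 mm the sleeve may come up with it; it drags lightly on the nipple and springs up when this is out.
- socket_mouth (a point): Fixed point: centre of the mouth of the coupling's socket (steel tube, 28 mm outside diameter), 78 mm above the worktop. The filter's body rests on this mouth; its nipple reaches 34 mm below it.
- filter: Loose filter, about 0.12 kg: orange round body 30 mm diameter, 36 mm tall, with dark bands, over a steel nipple 18 mm diameter, 34 mm long. Origin at the centre of the nipple's lower end, z along its axis towards the orange body, 70 mm long in all. At the start it is upright, locked in the coupling, its top 114 mm above the worktop.
- filter_mid (a point): Point on the filter's axis halfway along it, 35 mm from either end. Fingers set astride the orange body come down on the sleeve's flange on both sides of it: they can push the sleeve down and then, still pushing, close on the body and draw it up.
- tray: Fixed white open tray, 88 x 88 mm outside, 18 mm tall, walls and floor 3 mm. Origin at the centre of its underside. (A tall monitor, not listed, stands behind the keyboard, straight ahead of the robot: its screen begins about 0.5 m from the base axis, so cross in front of it with the tool drawn in to about 0.4 m.)
- amber_bottle: Loose small brown bottle with black cap, 42 mm diameter, 90 mm tall; origin at the centre of its base. Leave alone.
- vial: Loose clear vial, 32 mm diameter, 70 mm tall; origin at the centre of its base. Leave alone.
- jar: Loose white jar with a white ribbed cap and a green label, 58 mm diameter, 97 mm tall; origin at the centre of its base. Leave alone.
Not all that is in view belongs to the job. Leave any turquoise look-alike of the tray alone.

How it is judged:
By the outcome, as a careful person would: the job done as asked, in the order asked, and still so for the second after the job is handed in, with the robot touching nothing.
It also fails if it takes over 54 s, if anything falls off the work surface, if the arm or the gripper's body presses on something with over 40 N, if the wrist force passes 120 N, or if a joint passes its speed limit or range.

### The arm

A 6-joint arm with a two-finger parallel gripper is mounted at the origin on a cart in front of the work surface, level with it; the furniture and walls round the work are solid. World frame = base frame: x ahead of the robot, y to its left, z up, the work surface at z = 0. Lengths are in m, angles in degrees, forces in N, time in s.
With the tool pointing down it reaches from about 0.375 to 0.9 m from the base axis. Payload 3.1 kg.
Tool frame: the origin (TCP) lies at the very end of the fingers, on their centre line; the grasp point (between the pads) lies env.pinch_z behind it (env.pinch_z is the distance from the TCP to the grasp point, in m); z points along the fingers, y is the line along which they close (so a half turn about z gives the same grasp; the last joint's range is limited). The gripper opens to 85 mm and grips with 20 to 120 N. Pads are 22 mm wide; open, the fingers measure 114 mm over their backs; the gripper's body (76 mm by 85 mm) begins 54 mm behind the grasp point. The pads swing forward as they close: fully open they stand 13 mm farther back than shut.
Start: joints at [-81.159, 30.224, 82.088, -0, 67.689, -10.227], TCP at [0.204, -0.591, 0.231] pointing down, gripper open.
Joint ranges: [-176.69, 176.69], [-43.24, 126.21], [12.49, 139.97], [-82, 262], [0, 151.66], [-163.58, 163.58]. Speed limits (degrees/s): [159.86, 159.86, 180, 180, 180, 180].

### API

Orientations are given as [roll, pitch, yaw] about the fixed x, y, z axes, in that order (R = Rz(yaw) Ry(pitch) Rx(roll)).
In Python, from rig import env gives the robot as it stands. The module is installed in compiled form; this text tells all that it offers.
- The arm moves only by the tool arm_command, never from a script. Its argument "commands" is text: rows parted by semicolons, each of 5 numbers parted by spaces: the opening, from -1 (shut) to 1 (fully open), then the shift along the tool's x, y, z in units of 30 mm (1.0 is 30 mm), then the turn about the tool's z in units of 5 degrees (1.0 is 5 degrees). A call has exactly 8 rows; each row shifts and turns the commanded pose from where the row before left it, along the tool's axes as they then stand; what a row does not reach is not made up. A row lasts 1/12 s, in which the tool goes at most 41.7 mm and 7.16 degrees, less where a joint would pass 70% of its speed; a pose out of reach is approached as far as the arm can. A call is refused whole if a number of a shift passes 1 or a number of a turn 1, either way. A call with a gripper value outside its range is refused whole. The fingers move at their own pace and stop on an object; "newtons" is the grip in N (left out, the last holds). Time passes only in rows, so rows that do not move let the fingers close, or fill a call up. It gives the time, the measured TCP pose, the force, the opening and the grip force at its end, in the units of the state.
- env.sense(): the state, without advancing time (a new reading comes with each control period).
- env.get_image(name): name is "scene" or "top"; returns the picture (480x640x3 uint8, red, green, blue); there is no depth.
- env.camera_params(name): a dict with "fx", "fy", "cx", "cy" (pixels), "rvec" (rotation vector, rad) and "tvec" (3), from world to camera coordinates, as OpenCV has them. Camera axes: x right, y down, z forward; pixel columns grow to the right and rows downward; lengths in m; the calibration is good to about 2 mm. A picture is of the moment at which its call begins. camera_params takes no time and is no camera call.
- env.close_job(): hands the job in; it is judged then, once.
The state is a dict: "clock": time; "joints": joint angles; "qd": joint speeds; "joint_efforts": joint torques, N m; "eef_pos": TCP position; "eef_rot": TCP orientation; "contact_force": force on the tool from outside, world axes, zero at the start; "torque": the same for the moment, N m; "grip_width": opening from 0.0 (shut) to 1.0 (fully open); "grip_force": force on a finger pad.
Only numpy, scipy, OpenCV 4.12 (cv2) and the standard library are available. Lean on these libraries where they do the work, as an engineer would, in place of code of your own. Each camera call takes 0.05 s, during which the arm holds its last target. There are 200 camera calls.

## Working session

There is one attempt and no reset: what is moved stays moved. The work goes in short steps, Python scripts to look and compute and a tool call to move; the robot and the scene stay as the last step left them, time stands still between calls to the robot, and variables do not carry over. Pictures are saved under pics/ and viewed, at most 10 in all, crops included, and the job is handed in when it is done.

Besides the shell and the picture viewer there is one more tool, called after "Request:" as name(argument=value, ...) on one line, values as JSON. arm_command: Moves the arm, as the interface text tells. Its arguments: {"type":"object","properties":{"commands":{"type":"string"},"newtons":{"type":"number"}},"required":["commands"]}

```bash
mkdir -p pics; python3 - <<'E'
from rig import env
import cv2
for n in ("scene","top"):
    cv2.imwrite(f"pics/{n}0.png",env.get_image(n)[:,:,::-1]); print(n,env.camera_params(n))
s=env.sense(); print(s, env.pinch_z)
E
```

```text
scene {'fx': 456.5065965878155, 'fy': 456.5065965878155, 'cx': 314.05149842404563, 'cy': 230.4196757326601, 'rvec': array([ 1.95374763, -0.84213658,  0.48150192]), 'tvec': array([-0.63100944,  0.12312377,  0.81692897])}
top {'fx': 485.9047366838293, 'fy': 485.9047366838293, 'cx': 321.1698551012392, 'cy': 242.04535246495203, 'rvec': array([ 2.18418539, -2.18841608,  0.09204705]), 'tvec': array([-0.40829298,  0.49575226,  0.88111537])}
{'clock': 0.1, 'joints': array([-8.11593235e+01,  3.02737080e+01,  8.21523500e+01, -1.39739690e-03,
        6.76894715e+01, -1.02271670e+01]), 'qd': array([-0.02556358, -0.08351722, -0.1359394 ,  0.08908567, -0.03654761,
       -0.04438885]), 'joint_efforts': array([ 1.69179493e-04, -4.43304133e+01, -1.78586286e+01, -3.19788378e-04,
        3.85724838e-03,  9.36288274e-06]), 'eef_pos': array([ 0.20409705, -0.59002225,  0.2304124 ]), 'eef_rot': array([-1.79886077e+02, -1.92412255e-02,  1.90683561e+01]), 'contact_force': array([ 0.27571423,  0.95092377, -0.92825114]), 'torque': array([-0.05728812,  0.01404414,  0.03939208]), 'grip_force': 0.0, 'grip_width': 1.0002250775921053} 0.0187
```

View pics/scene0.png

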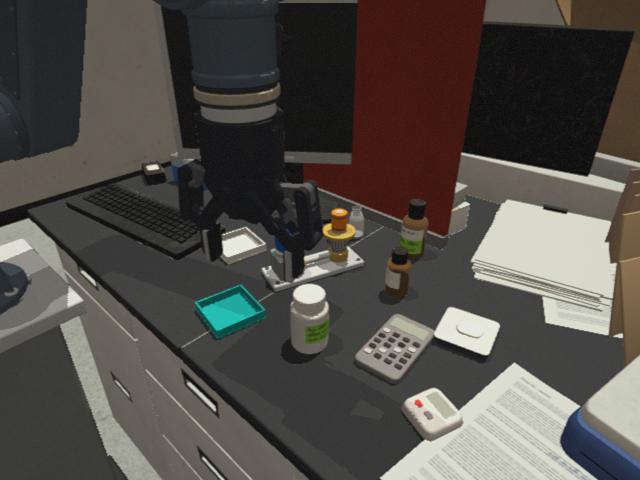

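View pics/top0.png

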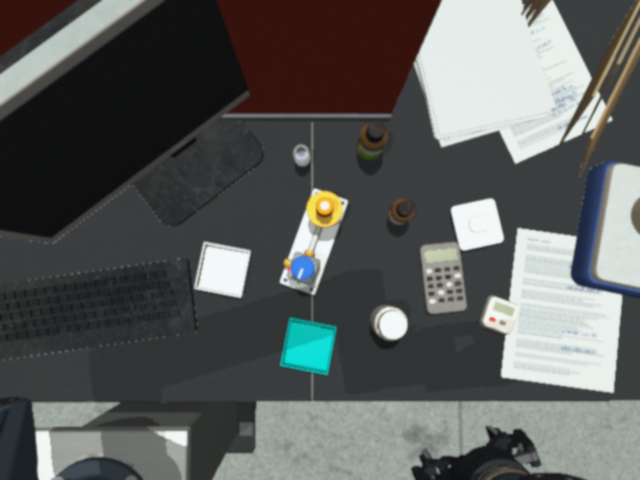

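Top view: station plate spans (290,290)-(340,195), with the blue knob at about (302,268) and the orange filter in the brass sleeve at about (324,207). There are three tray candidates:
- White open tray at (222,269). It has walls and a square outline, so it fits the description.
- Turquoise look-alike at (308,346).
- White flat rounded scale or dish at (477,224).

I'll confirm in an enlarged crop.

```bash
python3 - <<'E'
import cv2,numpy as np
t=cv2.imread("pics/top0.png"); s=cv2.imread("pics/scene0.png")
a=cv2.resize(t[185:305,190:350],None,fx=5,fy=5,interpolation=cv2.INTER_CUBIC)
cv2.imwrite("pics/topc.png",a)
b=cv2.resize(s[195:295,205:370],None,fx=4.8,fy=4.8,interpolation=cv2.INTER_CUBIC)
cv2.imwrite("pics/scenec.png",b)
E
```

```text
(no output)
```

View pics/topc.png

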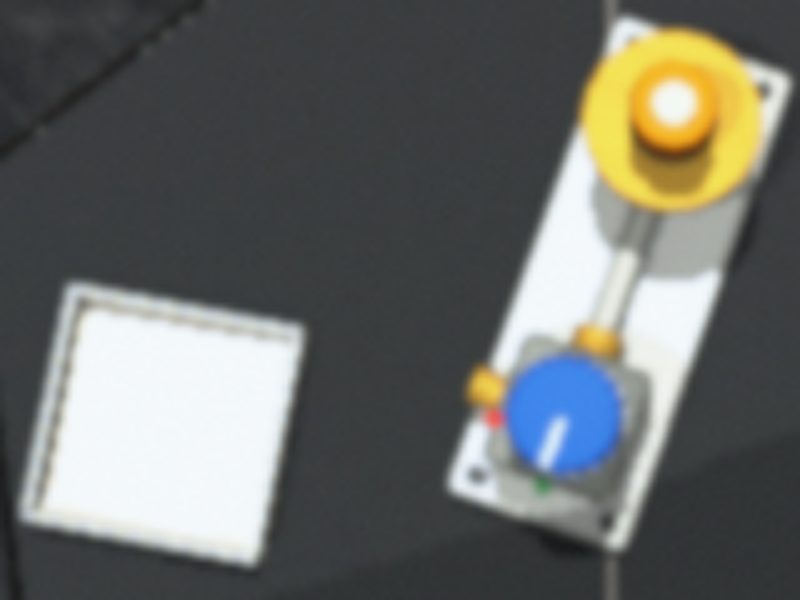

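View pics/scenec.png

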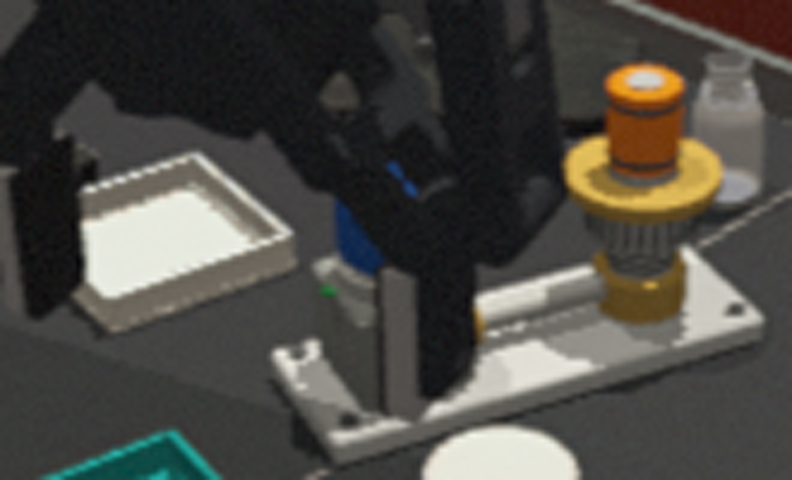

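The crop confirms it: the white tray has open walls, with rim corners at top-crop (68,283), (305,325), (258,567) and (20,522). The knob's line points to the green dot. In the scene view the filter top is at crop (645,78). The gripper hides most of the knob.

```bash
cat > h.py <<'E'
import numpy as np,cv2
from rig import env
C={}
for n in("scene","top"):
    p=env.camera_params(n);R=cv2.Rodrigues(p["rvec"])[0]
    K=np.array([[p["fx"],0,p["cx"]],[0,p["fy"],p["cy"]],[0,0,1.]])
    C[n]=(K,R,p["tvec"],K@np.c_[R,p["tvec"]])
def tri(t,s):
    X=cv2.triangulatePoints(C["top"][3],C["scene"][3],np.array(t,float).reshape(2,1),np.array(s,float).reshape(2,1))
    return (X[:3]/X[3]).ravel()
def onz(n,uv,z):
    K,R,t,_=C[n];d=R.T@np.linalg.inv(K)@[*uv,1];c=-R.T@t
    return c+d*(z-c[2])/d[2]
def proj(n,X):
    q=C[n][3]@[*X,1];return q[:2]/q[2]
E
python3 - <<'E'
from h import *
np.set_printoptions(precision=4,suppress=True)
T=lambda u,v:(190+(u-2)/5,185+(v-2)/5)
S=lambda u,v:(205+(u-2)/4.8,195+(v-2)/4.8)
for n in C: print(n,-C[n][1].T@C[n][2])
print("filter",tri(T(674,105),S(645,78)),onz("top",T(674,105),.114))
print("sleeve",tri(T(671,119),S(643,178)),onz("top",T(671,119),.075))
print("traycorn",tri(T(68,283),S(195,152)),tri(T(305,325),S(293,237)))
print("tray",[onz("top",T(*c),.018) for c in((68,283),(305,325),(258,567),(20,522))])
print("plate",[onz("top",T(*c),.012) for c in((625,15),(790,75),(620,550),(450,488))])
print("knob",onz("top",T(565,413),.098))
for k,p,z in(("jar",(391,323),.097),("amber",(403,209),.09),("tallbottle",(376,132),.12),("vial",(302,151),.07),("turq",(308,346),.018),("kbd",(185,260),.01),("mon",(248,95),.3),("wall",(300,118),0)):print(k,onz("top",p,z))
E
```

```text
scene [-0.0331 -0.9057  0.5093]
top [ 0.4263 -0.4021  0.9195]
filter [ 0.5487 -0.4141  0.1162] [ 0.5489 -0.414   0.114 ]
sleeve [ 0.5504 -0.4134  0.0702] [ 0.5499 -0.4136  0.075 ]
traycorn [ 0.4967 -0.1901  0.0188] [ 0.4806 -0.2774  0.0168]
tray [array([ 0.4971, -0.1901,  0.018 ]), array([ 0.4813, -0.2782,  0.018 ]), array([ 0.392 , -0.2617,  0.018 ]), array([ 0.4087, -0.1739,  0.018 ])]
plate [array([ 0.5988, -0.3971,  0.012 ]), array([ 0.5758, -0.4594,  0.012 ]), array([ 0.3977, -0.395 ,  0.012 ]), array([ 0.4208, -0.3318,  0.012 ])]
knob [ 0.4465 -0.3772  0.098 ]
jar [ 0.3527 -0.5255  0.097 ]
amber [ 0.5465 -0.5499  0.09  ]
tallbottle [ 0.6727 -0.501   0.12  ]
vial [ 0.6536 -0.3751  0.07  ]
turq [ 0.3044 -0.3847  0.018 ]
kbd [ 0.4625 -0.1549  0.01  ]
mon [ 0.6666 -0.3118  0.3   ]
wall [ 0.7373 -0.369   0.    ]
```

Request:
arm_command(commands="1 0.8 -0.33 0 0;1 0.8 -0.33 0 0;1 0.8 -0.33 0 0;1 0.8 -0.33 0 0;1 0.8 -0.33 0 0;1 0.8 -0.33 0 0;1 0.8 -0.33 0 0;1 0.8 -0.33 0 0")

```text
clock: 0.77
eef_pos: [0.3604, -0.4518, 0.2309]
eef_rot: [-179.9, 0.0, 19.1]
contact_force: [-0.4, -0.6, -0.1]
grip_width: 1.0
grip_force: 0.0
```

Request:
arm_command(commands="1 0.8 -0.33 0 0;1 0.8 -0.33 0 0;1 0.8 -0.33 0 0;1 0.8 -0.33 0 0;1 0.36 -0.11 0 0;1 0 0 0 0;1 0 0 0 0;1 0 0 0 0")

```text
clock: 1.43
eef_pos: [0.4459, -0.3785, 0.2311]
eef_rot: [180.0, 0.0, 19.0]
contact_force: [0.1, -0.8, 0.8]
grip_width: 0.999
grip_force: 0.0
```

```bash
python3 - <<'E'
from h import *
s=env.get_image("scene")[:,:,::-1]
th=np.linspace(0,2*np.pi,40)
im=cv2.resize(s[150:290,220:370],None,fx=4,fy=4,interpolation=cv2.INTER_CUBIC)
for z,c in((.098,(0,0,255)),(.066,(0,255,0))):
    P=np.array([proj("scene",(.4465+.02*np.cos(a),-.377+.02*np.sin(a),z)) for a in th])
    cv2.polylines(im,[np.int32((P-[220,150])*4+2)],True,c,1)
cv2.imwrite("pics/k.png",im)
E
```

```text
(no output)
```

View pics/k.png

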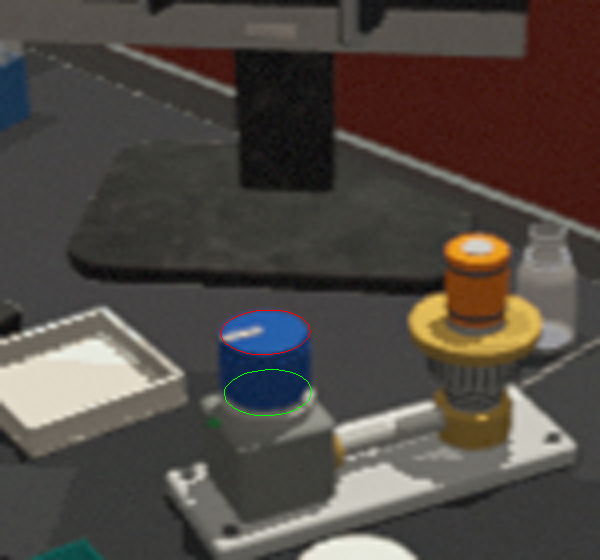

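The projected knob outline at z = 0.098 (red) lies on the knob's top edge, so its position and height agree in both views. The scene crop has it at (265,332). Descending.

Request:
arm_command(commands="1 0.04 -0.04 0.8 0;1 0 0 0.8 0;1 0 0 0.8 0;1 0 0 0.8 0;1 0 0 0.8 0;1 0 0 0.8 0;1 0 0 0.5 0;1 0 0 0 0", newtons=40)

```text
clock: 2.15
eef_pos: [0.4448, -0.3754, 0.069]
eef_rot: [-179.6, 0.2, 18.9]
contact_force: [-0.2, 0.9, -0.9]
grip_width: 1.001
grip_force: 0.0
```

Request:
arm_command(commands="-1 0 0 0 0;-1 0 0 0 0;-1 0 0 0 0;-1 0 0 0 0;-1 0 0 0 0;-1 0 0 0 0;-1 0 0 0 0;-1 0 0 0 0")

```text
clock: 2.82
eef_pos: [0.447, -0.3749, 0.074]
eef_rot: [-179.9, 0.0, 19.1]
contact_force: [-1.9, 3.1, 5.6]
grip_width: 0.455
grip_force: 39.7
```

Request:
arm_command(commands="-1 0 0 -0.07 0;-1 0 0 -0.07 0;-1 0 0 -0.07 0;-1 0 0 -0.07 0;-1 0 0 0 0;-1 0 0 0 0;-1 0 0 0 0;-1 0 0 0 0")

```text
clock: 3.48
eef_pos: [0.447, -0.375, 0.0807]
eef_rot: [-179.9, 0.0, 19.1]
contact_force: [-1.1, 4.7, 1.0]
grip_width: 0.453
grip_force: 40.6
```

Request:
arm_command(commands="-1 0 0 -0.05 0;-1 0 0 -0.05 0;-1 0 0 0 0;-1 0 0 0 0;-1 0 0 0 0;-1 0 0 0 0;-1 0 0 0 0;-1 0 0 0 0")

```text
clock: 4.15
eef_pos: [0.4469, -0.375, 0.0824]
eef_rot: [-179.8, 0.0, 19.1]
contact_force: [1.0, 4.2, -16.7]
grip_width: 0.449
grip_force: 42.5
```

Request:
arm_command(commands="-1 0 0 0 0.8;-1 0 0 0 0.8;-1 0 0 0 0.8;-1 0 0 0 0.8;-1 0 0 0 0.8;-1 0 0 0 0.8;-1 0 0 0 0.8;-1 0 0 0 0.8")

```text
clock: 4.82
eef_pos: [0.4469, -0.3751, 0.0824]
eef_rot: [-179.9, 0.1, -13.1]
contact_force: [1.5, 4.5, -17.6]
grip_width: 0.454
grip_force: 42.5
```

Request:
arm_command(commands="-1 0 0 0 0.9;-1 0 0 0 0.9;-1 0 0 0 0.9;-1 0 0 0 0.9;-1 0 0 0 0.9;-1 0 0 0 0.9;-1 0 0 0 0.9;-1 0 0 0 0.9")

```text
clock: 5.48
eef_pos: [0.4469, -0.3752, 0.0824]
eef_rot: [-180.0, 0.2, -49.1]
contact_force: [1.7, 4.2, -17.7]
grip_width: 0.451
grip_force: 42.3
```

```bash
python3 -c "
from h import *
s=env.sense();print(s['torque'],s['contact_force'],s['eef_rot'],s['joints'])"
```

```text
[ 0.7773612  -0.20183728  0.18794467] [  1.66670428   4.20675277 -17.6997957 ] [-1.79985694e+02  1.57773649e-01 -4.91448700e+01] [-5.09912258e+01  3.88657469e+01  9.47784289e+01  1.27015054e-02
  4.65139776e+01  8.81449103e+01]
```

Request:
arm_command(commands="-1 0 0 0 0.3;-1 0 0 0.09 0;-1 0 0 0.09 0;-1 0 0 0.09 0;-1 0 0 0.09 0;-1 0 0 0 0;-1 0 0 0 0;-1 0 0 0 0")

```text
clock: 6.15
eef_pos: [0.4469, -0.3753, 0.0742]
eef_rot: [180.0, 0.1, -50.2]
contact_force: [-2.5, 7.9, -0.9]
grip_width: 0.454
grip_force: 44.1
```

Request:
arm_command(commands="-1 0 0 0.06 0;-1 0 0 0 0;-1 0 0 0 0;-1 0 0 0 0;-1 0 0 0 0;-1 0 0 0 0;-1 0 0 0 0;-1 0 0 0 0")

```text
clock: 6.82
eef_pos: [0.447, -0.3754, 0.074]
eef_rot: [180.0, 0.1, -50.2]
contact_force: [-3.2, 9.3, 8.1]
grip_width: 0.454
grip_force: 45.0
```

Request:
arm_command(commands="1 0 0 0 0;1 0 0 0 0;1 0 0 0 0;1 0 0 0 0;1 0 0 0 0;1 0 0 -0.2 0;1 0 0 -0.5 0;1 0 0 -0.8 0")

```text
clock: 7.48
eef_pos: [0.4463, -0.3751, 0.1148]
eef_rot: [180.0, 0.3, -50.4]
contact_force: [-0.5, 0.2, 0.2]
grip_width: 1.004
grip_force: 0.0
```

Request:
arm_command(commands="1 0 0 -0.9 0;1 0 0 -0.9 0;1 0 0 -0.5 0;1 0 0 0 0;1 0 0 0 0;1 0 0 0 0;1 0 0 0 0;1 0 0 0 0")

```text
clock: 8.15
eef_pos: [0.4468, -0.3755, 0.1836]
eef_rot: [-180.0, 0.2, -50.4]
contact_force: [-0.7, 0.3, 0.6]
grip_width: 1.001
grip_force: 0.0
```

Request:
arm_command(commands="-0.05 0.63 -0.36 0 0;-0.05 0.63 -0.36 0 0;-0.05 0.63 -0.36 0 0;-0.05 0.63 -0.36 0 0;-0.05 0.65 -0.37 0 0;-0.05 0 0 0 0;-0.05 0 0 0 0;-0.05 0 0 0 0")

```text
clock: 8.82
eef_pos: [0.5489, -0.414, 0.1837]
eef_rot: [180.0, 0.2, -50.4]
contact_force: [-0.0, 0.3, 0.4]
grip_width: 0.472
grip_force: 0.0
```

```bash
python3 - <<'E'
from h import *
s=env.get_image("scene")[:,:,::-1];t=env.get_image("top")[:,:,::-1]
a=cv2.resize(s[150:290,230:370],None,fx=4,fy=4,interpolation=cv2.INTER_CUBIC)
b=cv2.resize(t[240:310,260:330],None,fx=3,fy=3,interpolation=cv2.INTER_CUBIC)
o=np.zeros((560,780,3),np.uint8);o[:,:560]=a;o[:210,565:775]=b
cv2.imwrite("pics/m.png",o);print(env.sense()["eef_pos"])
E
```

```text
[ 0.54874145 -0.4141571   0.18439171]
```

View pics/m.png

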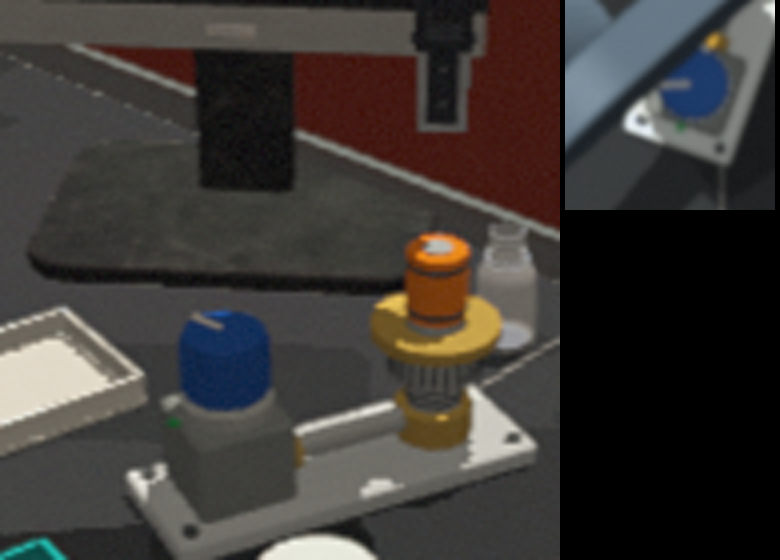

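The knob line now points left, to the red side, and the top face sits at its old height (crop (225,330)), so the knob is shut and down. The gripper finger is above the orange filter at crop (437,280). Descending astride it.

Request:
arm_command(commands="-0.05 0.01 -0.01 0.7 0;-0.05 0 0 0.7 0;-0.05 0 0 0.7 0;-0.05 0 0 0.7 0;-0.05 0 0 0.4 0;-0.05 0 0 0.25 0;-0.05 0 0 0 0;-0.05 0 0 0 0")

```text
clock: 9.58
eef_pos: [0.5504, -0.4151, 0.082]
eef_rot: [-180.0, -0.0, -50.4]
contact_force: [1.0, -1.1, 1.0]
grip_width: 0.477
grip_force: 0.0
```

Request:
arm_command(commands="-0.05 0 0 0.1 0;-0.05 0 0 0.1 0;-0.05 0 0 0.1 0;-0.05 0 0 0.1 0;-0.05 0 0 0.1 0;-0.05 0 0 0 0;-0.05 0 0 0 0;-0.05 0 0 0 0")

```text
clock: 10.25
eef_pos: [0.5509, -0.4154, 0.0676]
eef_rot: [-180.0, -0.1, -50.4]
contact_force: [-0.2, -0.0, 5.5]
grip_width: 0.477
grip_force: 2.8
```

Request:
arm_command(commands="-0.05 0 0 0.08 0;-0.05 0 0 0.08 0;-0.05 0 0 0.08 0;-0.05 0 0 0.08 0;-0.05 0 0 0.05 0;-0.05 0 0 0 0;-0.05 0 0 0 0;-0.05 0 0 0 0")

```text
clock: 10.92
eef_pos: [0.5509, -0.4155, 0.0604]
eef_rot: [180.0, -0.2, -50.4]
contact_force: [-4.2, 4.4, 21.8]
grip_width: 0.472
grip_force: 10.9
```

Request:
arm_command(commands="-1 0 0 -0.03 0;-1 0 0 -0.03 0;-1 0 0 0 0;-1 0 0 0 0;-1 0 0 0 0;-1 0 0 0 0;-1 0 0 0 0;-1 0 0 0 0", newtons=50)

```text
clock: 11.58
eef_pos: [0.5523, -0.4158, 0.0617]
eef_rot: [-179.9, -0.3, -50.4]
contact_force: [-0.6, 3.3, 17.9]
grip_width: 0.34
grip_force: 52.5
```

Request:
arm_command(commands="-1 0 0 -0.1 0;-1 0 0 -0.1 0;-1 0 0 -0.12 0;-1 0 0 -0.12 0;-1 0 0 -0.12 0;-1 0 0 -0.12 0;-1 0 0 -0.12 0;-1 0 0 -0.12 0")

```text
clock: 12.25
eef_pos: [0.5514, -0.4148, 0.0833]
eef_rot: [-179.9, -0.1, -50.5]
contact_force: [4.7, -0.8, -5.5]
grip_width: 0.34
grip_force: 50.0
```

Request:
arm_command(commands="-1 0 0 -0.2 0;-1 0 0 -0.3 0;-1 0 0 -0.5 0;-1 0 0 -0.7 0;-1 0 0 -0.8 0;-1 0 0 -0.8 0;-1 0 0 -0.4 0;-1 0 0 -0.1 0")

```text
clock: 12.92
eef_pos: [0.5507, -0.4156, 0.201]
eef_rot: [180.0, -0.2, -50.4]
contact_force: [-0.2, 0.4, -0.8]
grip_width: 0.337
grip_force: 50.3
```

Request:
arm_command(commands="-1 -0.4 0.18 0 0;-1 -0.6 0.27 0 0;-1 -0.6 0.27 0 0;-1 -0.6 0.27 0 0;-1 -0.7 0.3 0 0;-1 -0.6 0.27 0 0;-1 -0.6 0.27 0 0;-1 -0.3 0.13 0 0")

```text
clock: 13.58
eef_pos: [0.4177, -0.3478, 0.197]
eef_rot: [180.0, 0.4, -50.5]
contact_force: [-0.5, 0.9, -0.7]
grip_width: 0.337
grip_force: 50.3
```

```bash
python3 - <<'E'
from h import *
s=env.get_image("scene")[:,:,::-1]
cv2.imwrite("pics/n.png",s);print(env.sense())
E
```

```text
{'clock': 13.6333, 'joints': array([-5.15715722e+01,  2.66503020e+01,  9.56733849e+01, -4.71110283e-02,
        5.81426301e+01,  8.89198322e+01]), 'qd': array([ 0.9216454 ,  1.19956681, -4.0733018 ,  0.84468512,  0.39245751,
        1.07973134]), 'joint_efforts': array([-2.13177488e-01, -3.88070369e+01, -1.76798934e+01,  8.15041736e-02,
       -5.16032539e-01, -2.90563807e-02]), 'eef_pos': array([ 0.41702957, -0.34736814,  0.19717941]), 'eef_rot': array([179.96898608,   0.46699331, -50.4665024 ]), 'contact_force': array([-2.04033001,  1.81557408, -1.4950499 ]), 'torque': array([0.10266573, 0.03564127, 0.0061922 ]), 'grip_force': 50.270551443099976, 'grip_width': 0.3355601808354575}
```

View pics/n.png

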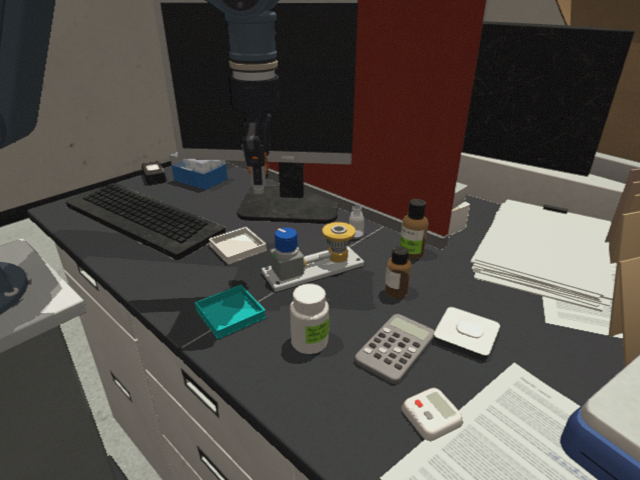

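The filter is held upright in the gripper, with its nipple at about (258,188). The sleeve has sprung back at (339,232). Bottles, vial and jar look unmoved. Moving over the tray.

Request:
arm_command(commands="-1 -0.2 -0.25 0 0;-1 -0.4 -0.5 0 0;-1 -0.5 -0.6 0 0;-1 -0.5 -0.6 0 0;-1 -0.5 -0.6 0 0;-1 -0.4 -0.5 0 0;-1 -0.2 -0.22 0 0;-1 0 0 0 0")

```text
clock: 14.3
eef_pos: [0.4457, -0.2237, 0.1986]
eef_rot: [-180.0, 0.0, -50.3]
contact_force: [1.1, -0.3, -0.3]
grip_width: 0.338
grip_force: 50.3
```

```bash
python3 - <<'E'
from h import *
im=cv2.imread("pics/n.png")
for z in(.17,.175,.18,.185): print(z,proj("scene",(.417,-.3474,z)))
s=env.get_image("scene")[:,:,::-1];p=env.sense()["eef_pos"];print(p)
for z in(-.012,-.016,-.020): print(z,proj("scene",(p[0],p[1],p[2]+z)))
a=cv2.resize(im[150:200,230:290],None,fx=6,fy=6,interpolation=cv2.INTER_CUBIC)
c=proj("scene",(p[0],p[1],p[2]-.016)).astype(int);print(c)
b=cv2.resize(s[c[1]-40:c[1]+60,c[0]-35:c[0]+35],None,fx=5,fy=5,interpolation=cv2.INTER_CUBIC)
o=np.zeros((500,720,3),np.uint8);o[:300,:360]=a;o[:,365:715]=b
cv2.imwrite("pics/q.png",o)
E
```

```text
0.17 [260.11898174 196.62542772]
0.175 [259.93265036 193.98900662]
0.18 [259.74513377 191.33581584]
0.185 [259.55642062 188.66569488]
[ 0.44583976 -0.22528316  0.19881326]
-0.012 [229.14729124 164.94059759]
-0.016 [229.35204576 166.91017727]
-0.02 [229.55586811 168.87079023]
[229 166]
```

View pics/q.png

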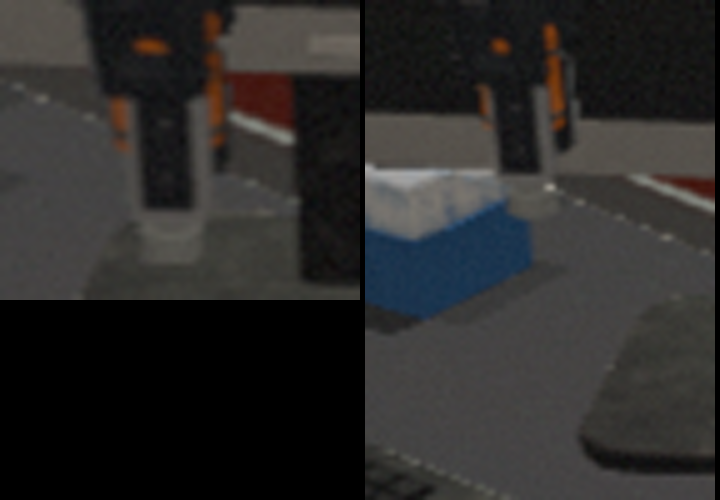

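The nipple's lower end is at left-crop v≈262, which gives z ≈ 0.179 with the TCP at 0.197. So the filter's bottom is 18 mm below the TCP, and it should touch the tray floor at TCP z ≈ 0.021.

Request:
arm_command(commands="-1 0 0 0.5 0;-1 0 0 0.8 0;-1 0 0 0.9 0;-1 0 0 0.9 0;-1 0 0 0.8 0;-1 0 0 0.6 0;-1 0 0 0.5 0;-1 0 0 0.3 0")

```text
clock: 15.02
eef_pos: [0.445, -0.2271, 0.0379]
eef_rot: [180.0, 0.0, -50.5]
contact_force: [-1.1, 0.9, -1.3]
grip_width: 0.337
grip_force: 50.3
```

Request:
arm_command(commands="-1 0 0 0.2 0;-1 0 0 0.1 0;-1 0 0 0 0;-1 0 0 0 0;-1 0 0 0 0;-1 0 0 0 0;-1 0 0 0 0;-1 0 0 0 0")

```text
clock: 15.68
eef_pos: [0.4452, -0.2258, 0.0314]
eef_rot: [-180.0, -0.1, -50.4]
contact_force: [0.3, 0.1, -0.8]
grip_width: 0.336
grip_force: 50.3
```

Ten millimetres to go, slowly, watching the force.

Request:
arm_command(commands="-1 0 0 0.1 0;-1 0 0 0.06 0;-1 0 0 0.05 0;-1 0 0 0.04 0;-1 0 0 0.03 0;-1 0 0 0 0;-1 0 0 0 0;-1 0 0 0 0")

```text
clock: 16.35
eef_pos: [0.445, -0.2257, 0.0225]
eef_rot: [-180.0, 0.0, -50.4]
contact_force: [-0.3, -0.2, -0.8]
grip_width: 0.337
grip_force: 50.3
```

Request:
arm_command(commands="-1 0 0 0.02 0;-1 0 0 0.02 0;-1 0 0 0.02 0;-1 0 0 0.01 0;-1 0 0 0 0;-1 0 0 0 0;-1 0 0 0 0;-1 0 0 0 0")

```text
clock: 17.02
eef_pos: [0.445, -0.2257, 0.0207]
eef_rot: [-180.0, -0.0, -50.4]
contact_force: [-1.2, -0.1, 4.6]
grip_width: 0.338
grip_force: 50.6
```

Request:
arm_command(commands="-0.34 0 0 0 0;-0.32 0 0 0 0;-0.3 0 0 0 0;-0.28 0 0 0 0;-0.25 0 0 0 0;-0.2 0 0 0 0;-0.15 0 0 0 0;-0.1 0 0 0 0", newtons=20)

```text
clock: 17.68
eef_pos: [0.4449, -0.2256, 0.0202]
eef_rot: [180.0, 0.0, -50.4]
contact_force: [-0.4, 0.4, -0.0]
grip_width: 0.445
grip_force: 0.0
```

Request:
arm_command(commands="0 0 0 0 0;0.1 0 0 0 0;0.1 0 0 0 0;0.1 0 0 0 0;0.1 0 0 0 0;0.1 0 0 0 0;0.1 0 0 0 0;0.1 0 0 0 0")

```text
clock: 18.35
eef_pos: [0.4449, -0.2257, 0.0204]
eef_rot: [-180.0, 0.0, -50.4]
contact_force: [0.6, 0.3, 0.4]
grip_width: 0.547
grip_force: 0.0
```

```bash
python3 - <<'E'
from h import *
s=env.get_image("scene")[:,:,::-1]
cv2.imwrite("pics/r.png",cv2.resize(s[180:280,190:370],None,fx=4.4,fy=4.4,interpolation=cv2.INTER_CUBIC))
E
```

```text
(no output)
```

View pics/r.png

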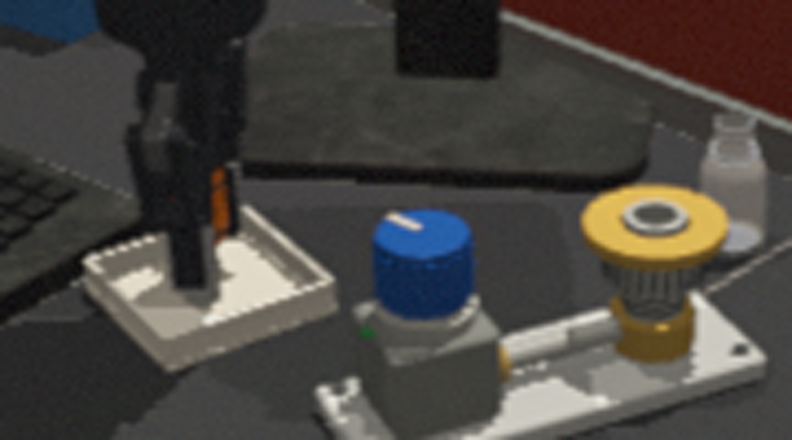

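The filter (orange at (222,200)) stands upright between the open fingers inside the tray. The sleeve is up, with the socket mouth showing at (655,215). Retreating straight up.

Request:
arm_command(commands="0.2 0 0 -0.1 0;0.2 0 0 -0.2 0;0.2 0 0 -0.3 0;0.2 0 0 -0.4 0;0.2 0 0 -0.5 0;0.2 0 0 -0.6 0;0.2 0 0 -0.7 0;0.2 0 0 -0.7 0")

```text
clock: 19.07
eef_pos: [0.4447, -0.2255, 0.127]
eef_rot: [-180.0, -0.0, -50.4]
contact_force: [1.0, -0.3, 0.3]
grip_width: 0.599
grip_force: 0.0
```

Request:
arm_command(commands="0.2 0 0 -0.7 0;0.2 0 0 -0.7 0;0.2 0 0 -0.4 0;0.2 0 0 0 0;0.2 0 0 0 0;0.2 0 0 0 0;0.2 0 0 0 0;0.2 0 0 0 0")

```text
clock: 19.73
eef_pos: [0.4443, -0.2252, 0.1784]
eef_rot: [180.0, 0.1, -50.4]
contact_force: [0.4, -0.8, -0.4]
grip_width: 0.6
grip_force: 0.0
```

```bash
python3 - <<'E'
from h import *
s=env.get_image("scene")[:,:,::-1]
cv2.imwrite("pics/u.png",cv2.resize(s[170:350,190:450],None,fx=3,fy=3,interpolation=cv2.INTER_CUBIC))
E
```

```text
(no output)
```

View pics/u.png

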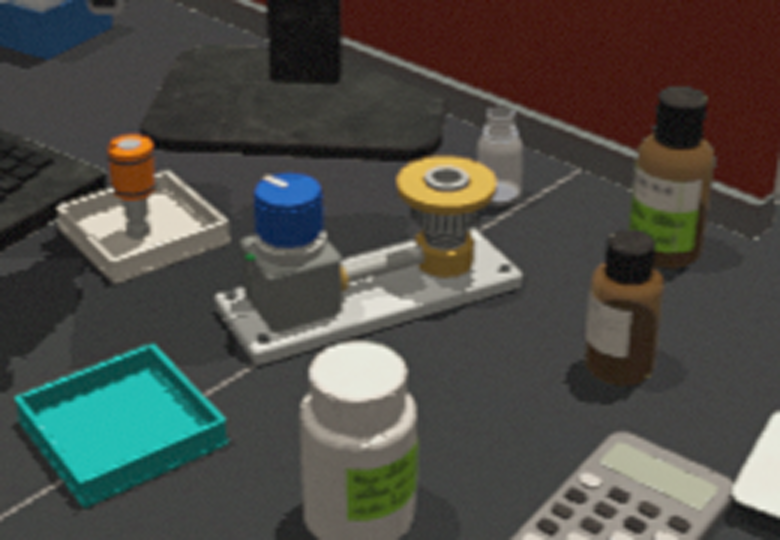

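The filter stands in the white tray at (132,190). The knob is down and turned to shut, the sleeve is up, and everything else is in place.

```bash
python3 -c "
from rig import env
print(env.close_job())"
```

```text
the job is handed in; nothing more can be done
None
```

The job is done and handed in at about 20 s: the knob is turned shut and pushed back down, the sleeve has sprung back, and the filter is standing in the white tray. The bottles, vial and jar look undisturbed in the last picture; the judge's verdict was not shown.

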